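# Rinse the little celadon pots on the veranda

### The job

Get the small celadon pots rinsed: stand every one of them upright in the divided crate, one to a cell, holding them with the lightest grip and setting them down softly because they are eggshell-thin, and push the drawer fully home so that the seed packets stay dry. Only then squeeze the clamped spray gun's trigger right in, keep it in for two seconds and let it spring back, leaving the pots in the crate and the other things on the shelf where they are.

Things in the scene. Friction and masses are not known exactly. Their poses are not given: they have to be found in the camera images.
- pot0: Small empty celadon pot, open at the top: upright tube 52 mm across outside, 70 mm tall, wall 4 mm, floor 12 mm, about 0.16 kg. Fragile: cracks when pinched or knocked with more than 90 N in all (the two fingers of a grip add up); 20 N a finger carries it safely. Origin: centre of its underside, z up. Four to six such pots are present; the others are absent.
- pot1: Small empty celadon pot, open at the top: upright tube 52 mm across outside, 70 mm tall, wall 4 mm, floor 12 mm, about 0.16 kg. Fragile: cracks when pinched or knocked with more than 90 N in all (the two fingers of a grip add up); 20 N a finger carries it safely. Origin: centre of its underside, z up. Four to six such pots are present; the others are absent.
- pot2: Small empty celadon pot, open at the top: upright tube 52 mm across outside, 70 mm tall, wall 4 mm, floor 12 mm, about 0.16 kg. Fragile: cracks when pinched or knocked with more than 90 N in all (the two fingers of a grip add up); 20 N a finger carries it safely. Origin: centre of its underside, z up. Four to six such pots are present; the others are absent.
- pot3: Small empty celadon pot, open at the top: upright tube 52 mm across outside, 70 mm tall, wall 4 mm, floor 12 mm, about 0.16 kg. Fragile: cracks when pinched or knocked with more than 90 N in all (the two fingers of a grip add up); 20 N a finger carries it safely. Origin: centre of its underside, z up. Four to six such pots are present; the others are absent.
- pot4: Small empty celadon pot, open at the top: upright tube 52 mm across outside, 70 mm tall, wall 4 mm, floor 12 mm, about 0.16 kg. Fragile: cracks when pinched or knocked with more than 90 N in all (the two fingers of a grip add up); 20 N a finger carries it safely. Origin: centre of its underside, z up. Four to six such pots are present; the others are absent.
- pot5: Small empty celadon pot, open at the top: upright tube 52 mm across outside, 70 mm tall, wall 4 mm, floor 12 mm, about 0.16 kg. Fragile: cracks when pinched or knocked with more than 90 N in all (the two fingers of a grip add up); 20 N a finger carries it safely. Origin: centre of its underside, z up. Four to six such pots are present; the others are absent.
- crate: Loose pale-wood rinsing crate, 1.2 kg, 175 mm (its x) by 215 mm (its y), walls and dividers 35 mm tall and 5 mm thick, floor 5 mm thick. One divider across x and two across y make 2 x 3 cells of 80 x 65 mm, centred at x = -42.5, +42.5 mm and y = -70, 0, +70 mm. Origin: centre of its underside, z up.
- shelf: Fixed low walnut potting shelf, 360 mm deep (x) by 1080 mm long (y), on which everything stands; its top is 95 mm above the bench. A white clip dispenser, 130 mm tall, is fixed at its left end. Origin: centre of its underside.
- drawer (a joint): Drawer under the shelf's top, in its front face towards the robot, at the right (-y): metres pulled out, 0 = fully home, its front then flush with the shelf's front edge. It slides along the shelf's x with about 1.5 N of friction. It holds paper seed packets.
- drawer_front (a point): Middle of the drawer's flat front face (322 mm wide, 66 mm tall, no knob, just a shallow cut-in finger pull), 50 mm above the bench; it moves with the drawer.
- gun: Fixed hose spray gun clamped on its side at the shelf's left; grip and trigger lie level, 85 mm above the shelf's top. Origin: centre of the bracket foot's underside, z up. Barrel 30 mm thick along its y, nozzle (40 mm across) at y = -84 mm, towards the crate. Fixed grip along +x from x = 15 to 120 mm, 28 mm wide (y = 1 to 29 mm), 26 mm thick in z, free below; hose at its end.
- gun_grip (a point): Point in the middle of the gun's fixed grip, at x = 78, y = 15, z = 85 mm of the gun.
- trigger (a joint): Sprung hinged trigger, rad: 0 = released, 0.30 = right in at its stop. Bar 84 mm long, 8 mm thick, 20 mm tall on the nozzle side (-y) of the grip; vertical hinge at x = 20, y = -10 mm of the gun. Released it slants 0.30 rad away from the grip; right in it lies along it. At the pad: 6 N to start, 12 N to hold in; springs back. Grip plus trigger at the pad: 61 mm released, 43 mm squeezed.
- trigger_pad (a point): Point on the trigger's outer face (away from the grip), 58 mm from its hinge, where to squeeze; it moves with the trigger.
- saucer: Aluminium saucer, 88 mm across, 14 mm tall, at the far edge near the spray gun; leave alone.
- tweezer: Stainless bonsai tweezer 215 mm long, lying at the shelf's far edge; leave alone.
- bigpot: Large celadon pot, 104 mm across, 85 mm tall, at the shelf's right end; not part of the job, leave alone.
- jar: Closed glass jar, 60 mm across, 85 mm tall, at the far edge; leave alone.
- brush: Small hand brush, 170 mm long, lying at the shelf's left end; leave alone.
- spool: Spool of twine, 44 mm across, 50 mm tall, at the far edge between pots and crate; leave alone.
Things that resemble listed ones, but are neither listed nor needed, are in the scene too. What is shaped like the pot3 but blue, pink or purple is not meant.

How it is judged:
By the outcome, as a careful person would: the job done as asked, in the order asked, and still so for the second after the job is handed in, with the robot touching nothing.
Of pot0, pot1, pot2, pot3, pot4, pot5 only 4 to 6 are there at a start; the rules pass over those that are not, and their reading is None.
At some moment in a run one of pot0, pot1, pot2, pot3, pot4, pot5 may be knocked a few centimetres aside while the robot is not near it.
It also fails if it takes over 210 s, if anything falls off the work surface, if the arm or the gripper's body presses on something with over 40 N, if the wrist force passes 120 N, or if a joint passes its speed limit or range.

### The arm

A 7-joint arm with a two-finger parallel gripper is mounted at the origin on the work surface. World frame = base frame: x ahead of the robot, y to its left, z up, the work surface at z = 0. Lengths are in m, angles in rad, forces in N, time in s.
With the tool pointing down it reaches from about 0.4 to 0.875 m from the base axis. Payload 6.5 kg.
Tool frame: the origin (TCP) lies at the very end of the fingers, on their centre line; the grasp point (between the pads) lies 19 mm behind it; z points along the fingers, y is the line along which they close (so a half turn about z gives the same grasp; the last joint's range is limited). The gripper opens to 88 mm and grips with 3 to 60 N. Pads are 18 mm wide; open, the fingers measure 123 mm over their backs; the gripper's body (75 mm by 187 mm) begins 45 mm behind the grasp point.
Start: joints at [-1.364, 0.536, -0.004, 1.538, 0.003, 1.067, -0.071], TCP at [0.175, 0.626, 0.239] pointing down, gripper open.
Joint ranges: [-2.7, 2.7], [-0.37, 2.16], [-1.27, 1.26], [0.24, 2.4], [-1.31, 4.45], [0.19, 1.91], [-2.76, 2.76]. Speed limits (rad/s): [2.39, 2.39, 3.14, 3.14, 3.14, 3.14, 3.14].

### API

Orientations are given as a 3x3 rotation matrix whose columns are the frame's x, y, z axes.
In Python, from bench import sense, read_camera, hand_in gives the robot as it stands.
- The arm moves only by the shell command python3 -m jog 'ROWS' [OPENING]. ROWS is JSON, a list of rows, each an object with "delta_pos": the shift along the tool's x, y, z in units of 750 mm (1.0 is 750 mm), a list of three; "delta_rot": the turn, a rotation vector about the tool's x, y, z in units of pi rad (1.0 is pi rad), a list of three. A call has 1 to 12 rows; each row is the pose to reach, as a shift and turn from the pose commanded when the call began, along the tool's axes at that moment, turning the shorter way round; what a row does not reach only later rows make up. A row lasts 1/12 s, in which the tool goes at most 41.7 mm and 7.16 degrees, less where a joint would pass 70% of its speed; a pose out of reach is approached as far as the arm can. A call with a number of a shift or a turn outside -1 to 1 is refused whole. A call with a gripper value outside its range is refused whole. OPENING is the finger opening in mm, from 0 to 88.1, set as the call begins (- or left out, the last holds). The fingers move at their own pace and stop on an object; the grip force is fixed at half the most. Time passes only in rows, so rows that repeat a pose let the fingers close. It gives the time, the measured TCP pose, the force, the opening and the grip force at its end, in the units of the state.
- sense(): the state, without advancing time (a new reading comes with each control period).
- read_camera(name): name is "side" or "top" or "wrist"; returns a dict with "frame" (420x560x3 uint8, blue, green, red), "fx", "fy", "cx", "cy" (pixels), "origin" and "rotation" of the camera in the world. Camera axes: x right, y up, looking along -z (the intrinsics and any distortion apply to the point x, -y, -z); pixel columns grow to the right and rows downward; lengths in m; the calibration is good to about 2 mm. A picture is of the moment at which its call begins. There is no depth.
- hand_in(): hands the job in; it is judged then, once.
The state is a dict: "time": time; "joints": joint angles; "qvel": joint speeds; "joint_efforts": joint torques, N m; "position": TCP position; "ee_rot": TCP orientation; "wrist_force": force on the tool from outside, world axes, zero at the start; "ft_torque": the same for the moment, N m; "opening": opening from 0.0 (shut) to 1.0 (fully open); "grasp_force": force on a finger pad.
Only numpy, scipy, OpenCV 4.12 (cv2) and the standard library are available. Lean on these libraries where they do the work, as an engineer would, in place of code of your own. Each camera call takes 0.05 s, during which the arm holds its last target. There are 200 camera calls.

## Working session

There is one attempt and no reset: what is moved stays moved. The work goes in short steps, Python scripts to look and compute and a shell command to move; the robot and the scene stay as the last step left them, time stands still between calls to the robot, and variables do not carry over. Pictures are saved under pics/ and viewed, at most 14 in all, crops included, and the job is handed in when it is done.

```bash
mkdir -p pics; ls
cat > h.py <<'E'
import numpy as np, cv2, sys
from bench import sense, read_camera
def snap(n, f):
    c=read_camera(n); cv2.imwrite('pics/'+f,c['frame']); return c
def ray(c,u,v,z):
    d=np.array([(u-c['cx'])/c['fx'],-(v-c['cy'])/c['fy'],-1]); d=np.array(c['rotation'])@d
    o=np.array(c['origin']); return o+d*(z-o[2])/d[2]
def proj(c,p):
    q=np.array(c['rotation']).T@(np.array(p)-np.array(c['origin']))
    return c['cx']+c['fx']*q[0]/-q[2], c['cy']-c['fy']*q[1]/-q[2]
E
python3 - <<'E'
from h import *
import pickle
d={}
for n in ('top','side','wrist'):
    c=snap(n,n+'0.png'); d[n]=c
    print(n,{k:np.round(v,3).tolist() for k,v in c.items() if k!='frame'})
pickle.dump(d,open('c0.pkl','wb'))
s=sense(); print(s['time'],s['position'],s['ee_rot'],s['opening'],s['wrist_force'])
E
```

```text
pics
top {'fx': 396.721, 'fy': 396.721, 'cx': 274.815, 'cy': 204.899, 'origin': [0.451, -0.069, 1.235], 'rotation': [[0.01, 0.988, -0.153], [-1.0, 0.013, 0.02], [0.021, 0.153, 0.988]]}
side {'fx': 408.101, 'fy': 408.101, 'cx': 284.738, 'cy': 210.449, 'origin': [0.303, -0.765, 0.972], 'rotation': [[0.919, 0.29, -0.268], [-0.394, 0.69, -0.606], [0.009, 0.663, 0.749]]}
wrist {'fx': 291.072, 'fy': 291.072, 'cx': 275.559, 'cy': 213.239, 'origin': [0.105, 0.646, 0.383], 'rotation': [[0.27, -0.925, -0.267], [0.963, 0.259, 0.076], [-0.002, -0.278, 0.961]]}
0.15 [0.17502056 0.62553589 0.2380742 ] [[-9.63029717e-01  2.69395073e-01 -2.42936065e-04]
 [ 2.69395166e-01  9.63028940e-01 -1.22677908e-03]
 [-9.65337801e-05 -1.24687052e-03 -9.99999218e-01]] 1.0016925892448483 [ 0.19181372 -0.43395135  0.34903077]
```

View pics/top0.png

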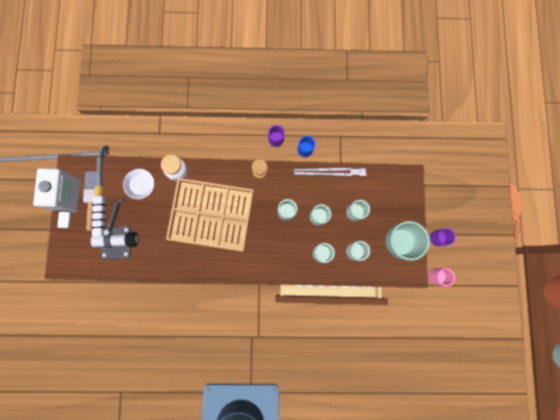

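View pics/side0.png

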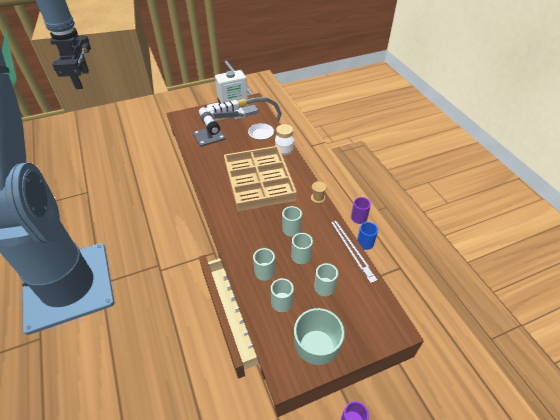

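The top view shows five small celadon pots, rims at about (287,210), (320,215), (358,210), (323,253) and (358,251). Possible mistakes are the big pot (407,241), the purple cups (276,135) and (442,237), the blue cup (306,147) and the pink cup (443,277). The crate is at (210,215), the drawer is pulled out at (331,295), and the gun's grip is at (98,215) with its trigger at (115,210). The side view agrees. Next I'll measure.

```bash
cat >> h.py <<'E'
def green(img):
    h=cv2.cvtColor(img,cv2.COLOR_BGR2HSV)
    return cv2.inRange(h,(60,20,90),(95,140,255))
def pots(c):
    """pot blobs -> (u,v) centroid, area; floor-plan estimate at mid height 0.13"""
    m=cv2.morphologyEx(green(c['frame']),cv2.MORPH_CLOSE,np.ones((5,5)))
    cs,_=cv2.findContours(m,cv2.RETR_EXTERNAL,cv2.CHAIN_APPROX_NONE); out=[]
    for k in cs:
        if 150<cv2.contourArea(k)<4000: out.append(k)
    return out
def hullfit(c,k,base=.095,H=.07,r=.026):
    """xy whose projected cylinder outline's bounding box matches the blob (min-area least squares)"""
    from scipy.optimize import least_squares
    a=np.linspace(0,2*np.pi,72); x0,y0,w,h=cv2.boundingRect(k)
    t=np.array([x0-.5+.0,y0-.5,x0+w-.5,y0+h-.5])
    def f(p):
        q=np.array([proj(c,(p[0]+r*np.cos(s),p[1]+r*np.sin(s),z)) for z in (base,base+H) for s in a])
        return np.r_[q.min(0),q.max(0)]-t
    p0=ray(c,x0+w/2,y0+h/2,base+H/2)[:2]
    s=least_squares(f,p0); return s.x, np.abs(s.fun).max()
E
python3 - <<'E'
from h import *
import pickle
d=pickle.load(open('c0.pkl','rb'))
for n in ('top','side'):
    for k in pots(d[n]):
        p,e=hullfit(d[n],k); print(n,cv2.boundingRect(k),cv2.contourArea(k),p.round(4),e.round(2))
t=d['top']['frame']
def sv(x,y,w,h,f,s): cv2.imwrite(f,cv2.resize(t[y:y+h,x:x+w],None,fx=s,fy=s,interpolation=cv2.INTER_CUBIC))
sv(40,145,220,150,'pics/cropL.png',3.6); sv(240,145,220,165,'pics/cropR.png',3.6)
E
```

```text
top (313, 243, 21, 19) 273.0 [ 0.4906 -0.2252] 0.65
top (347, 242, 23, 18) 301.5 [ 0.4957 -0.3228] 0.91
top (387, 222, 42, 38) 1222.5 [ 0.5256 -0.4632] 9.06
top (311, 205, 20, 20) 275.0 [ 0.5953 -0.2191] 0.92
top (347, 200, 22, 20) 300.0 [ 0.6109 -0.3239] 1.0
top (278, 200, 19, 20) 265.5 [ 0.6082 -0.1248] 0.92
top (61, 180, 11, 21) 155.0 [0.6554 0.4921] 10.46
side (294, 308, 50, 57) 2147.5 [ 0.5278 -0.4462] 12.18
side (315, 264, 23, 32) 556.5 [ 0.6076 -0.3242] 1.19
side (254, 248, 39, 64) 1104.5 [ 0.4911 -0.2766] 15.34
side (283, 206, 29, 58) 957.0 [ 0.5998 -0.1738] 13.32
side (0, 29, 16, 59) 305.0 [-0.1077  1.1103] 18.61
```

View pics/cropL.png

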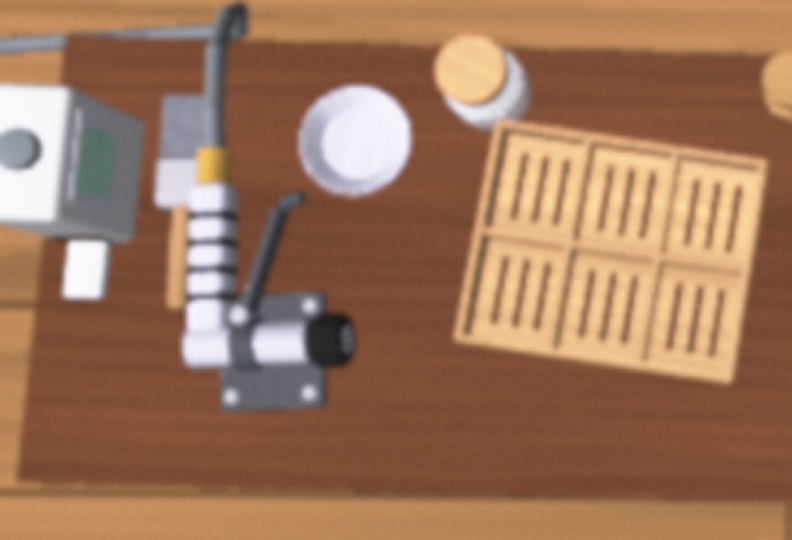

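View pics/cropR.png

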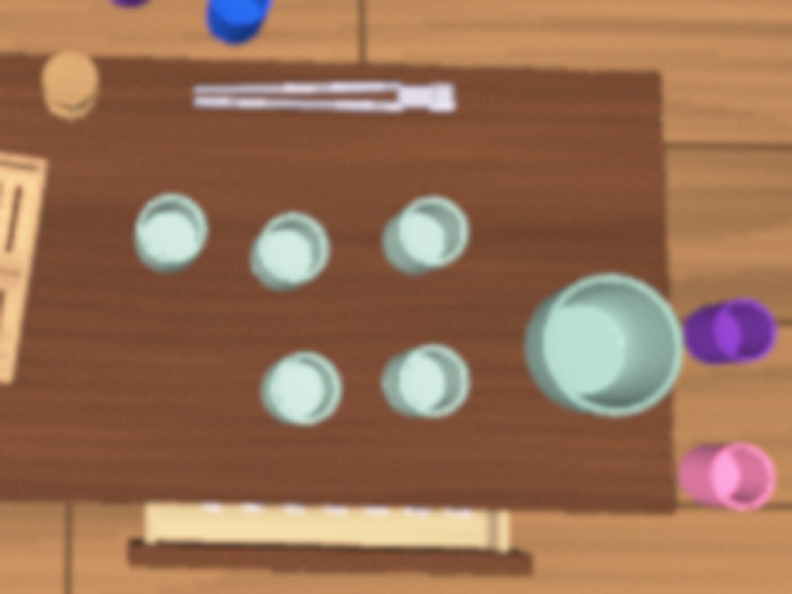

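Crop L (offset 40,145, scale 3.6) has the crate's top corners at (494,122), (768,160), (733,383) and (456,340). The gun's grip runs (210,325) to (212,185), with the trigger hinge near (240,315) and the nozzle at (350,340). Crop R shows five real celadon pots with open mouths, and the drawer front at (128..532, ~553).

Run:
```python
from h import *
import pickle
d=pickle.load(open('c0.pkl','rb')); c=d['top']
L=lambda u,v,z:ray(c,40+(u+.5)/3.6-.5,145+(v+.5)/3.6-.5,z)[:2]
R=lambda u,v,z:ray(c,240+(u+.5)/3.6-.5,145+(v+.5)/3.6-.5,z)[:2]
print('rims',[R(u,v,.165).round(4).tolist() for u,v in ((172,229),(294,247),(434,231),(306,387),(434,380))])
k=np.array([L(u,v,.13) for u,v in((494,122),(768,160),(733,383),(456,340))])
print('crate',k.round(4).tolist(),k.mean(0).round(4),'sides',[np.linalg.norm(k[i]-k[i-1]).round(4) for i in range(4)])
ux=(k[0]-k[3])+(k[1]-k[2]); uy=(k[0]-k[1])+(k[3]-k[2])
print('yaw',np.degrees(np.arctan2(ux[1],ux[0])),np.degrees(np.arctan2(-uy[0],uy[1])))
for n,u,v,z in (('foot',273,352,.1),('gripend',211,185,.18),('gripstart',210,325,.18),('nozzle',345,340,.18),('barrelrear',185,350,.18),('hinge',240,315,.18),('trigtip',278,205,.18)): print(n,L(u,v,z).round(4))
for n,u,v,z in (('shelfFR',675,512,.095),('shelfBR',660,72,.095),('shelfF@145',145,502,.095),('drawL',128,563,.083),('drawL+',128,545,.083),('drawR',532,573,.083),('dmid top back',330,548,.083)): print(n,R(u,v,z).round(4))
print(L(22,482,.095),L(66,38,.095))
# side rims check
for k in pots(d['side']): print(cv2.boundingRect(k))
```

```text
rims [[0.6076, -0.125], [0.595, -0.2175], [0.6087, -0.3244], [0.4897, -0.2257], [0.496, -0.3218]]
crate [[0.6936, 0.187], [0.6663, -0.0289], [0.4916, -0.0052], [0.5221, 0.2079]] [0.5934 0.0902] sides [np.float64(0.1728), np.float64(0.2176), np.float64(0.1762), np.float64(0.2153)]
yaw -7.326783416488395 -7.682089829312244
foot [0.513  0.3579]
gripend [0.6317 0.3823]
gripstart [0.5278 0.3749]
nozzle [0.518  0.2762]
barrelrear [0.5094 0.3916]
hinge [0.5354 0.3537]
trigtip [0.6174 0.3318]
shelfFR [ 0.3974 -0.527 ]
shelfBR [ 0.7544 -0.532 ]
shelfF@145 [ 0.4014 -0.1086]
drawL [ 0.3536 -0.096 ]
drawL+ [ 0.3675 -0.0958]
drawR [ 0.3485 -0.4155]
dmid top back [ 0.3665 -0.2555]
[0.4106197  0.54573076] [0.76602909 0.54490222]
(294, 308, 50, 57)
(315, 264, 23, 32)
(254, 248, 39, 64)
(283, 206, 29, 58)
(0, 29, 16, 59)
```

```bash
cat > d.py <<'E'
# prints shift (units) and turn (units) from the measured pose to x y z [yaw of tool y, deg]
import sys; from h import *; from scipy.spatial.transform import Rotation as Ro
s=sense(); R=np.array(s['ee_rot']); a=[float(v) for v in sys.argv[1:]]
yaw=np.radians(a[3] if len(a)>3 else -7.5); ty=np.array([np.cos(yaw),np.sin(yaw),0]); tz=np.array([0,0,-1.])
T=np.c_[np.cross(ty,tz),ty,tz]
print('pos',(R.T@(np.array(a[:3])-s['position'])/.75).round(4),'rot',(Ro.from_matrix(R.T@T).as_rotvec()/np.pi).round(4),'t',round(s['time'],2),s['position'].round(4),s['joints'].round(2),round(s['opening']*88.1,1),s['grasp_force'],s['wrist_force'].round(1))
E
python3 d.py .6078 -.125 .27
python3 -m jog '[{"delta_pos":[0,0,-0.05],"delta_rot":[0,0,0.04]},{"delta_pos":[-0.825,-0.808,-0.05],"delta_rot":[0,0,0.455]},{"delta_pos":[-0.825,-0.808,-0.05],"delta_rot":[0,0,0.455]},{"delta_pos":[-0.825,-0.808,-0.05],"delta_rot":[0,0,0.455]},{"delta_pos":[-0.825,-0.808,-0.05],"delta_rot":[0,0,0.455]},{"delta_pos":[-0.825,-0.808,-0.05],"delta_rot":[0,0,0.455]},{"delta_pos":[-0.825,-0.808,-0.05],"delta_rot":[0,0,0.455]},{"delta_pos":[-0.825,-0.808,-0.05],"delta_rot":[0,0,0.455]},{"delta_pos":[-0.825,-0.808,-0.05],"delta_rot":[0,0,0.455]},{"delta_pos":[-0.825,-0.808,-0.05],"delta_rot":[0,0,0.455]},{"delta_pos":[-0.825,-0.808,-0.05],"delta_rot":[0,0,0.455]},{"delta_pos":[-0.825,-0.808,-0.05],"delta_rot":[0,0,0.455]}]' 72
python3 d.py .6078 -.125 .27
```

```text
pos [-0.8253 -0.8083 -0.0415] rot [-3.000e-04  3.000e-04  4.548e-01] t 0.15 [0.175  0.6255 0.2381] [-1.36  0.54 -0.    1.54  0.    1.07 -0.07] 88.2 0.0 [ 0.2 -0.4  0.3]
time: 1.15
position: [0.4045, 0.227, 0.2763]
ee_rot: [[0.137, 0.991, 0.0], [0.991, -0.137, 0.0], [0.0, 0.0, -1.0]]
wrist_force: [1.1, 0.0, -0.2]
opening: 0.821
grasp_force: 0.0
pos [-0.4277  0.3328  0.0082] rot [ 0.     -0.0001 -0.0021] t 1.15 [0.4045 0.227  0.2763] [-1.01  0.17  0.45  1.99 -0.09  1.   -0.65] 72.3 0.0 [ 1.1  0.  -0.2]
```

```bash
python3 -m jog '[{"delta_pos":[-0.428,0.333,0.008],"delta_rot":[0,0,-0.002]},{"delta_pos":[-0.428,0.333,0.008],"delta_rot":[0,0,-0.002]},{"delta_pos":[-0.428,0.333,0.008],"delta_rot":[0,0,-0.002]},{"delta_pos":[-0.428,0.333,0.008],"delta_rot":[0,0,-0.002]},{"delta_pos":[-0.428,0.333,0.008],"delta_rot":[0,0,-0.002]},{"delta_pos":[-0.428,0.333,0.008],"delta_rot":[0,0,-0.002]},{"delta_pos":[-0.428,0.333,0.008],"delta_rot":[0,0,-0.002]},{"delta_pos":[-0.428,0.333,0.008],"delta_rot":[0,0,-0.002]},{"delta_pos":[-0.428,0.333,0.008],"delta_rot":[0,0,-0.002]},{"delta_pos":[-0.428,0.333,0.008],"delta_rot":[0,0,-0.002]},{"delta_pos":[-0.428,0.333,0.008],"delta_rot":[0,0,-0.002]},{"delta_pos":[-0.428,0.333,0.008],"delta_rot":[0,0,-0.002]}]'
python3 d.py .6078 -.125 .25
python3 - <<'E'
from h import *
c=snap('wrist','w1.png'); 
for p in ((.6078,-.125),(.595,-.2180),(.6087,-.3244),(.4897,-.2257)): print(proj(c,(*p,.165)),proj(c,(*p,.095)))
E
```

```text
time: 2.15
position: [0.6095, -0.1243, 0.2697]
ee_rot: [[0.128, 0.992, -0.001], [0.992, -0.128, -0.001], [-0.001, -0.001, -1.0]]
wrist_force: [-0.2, -0.2, -0.7]
opening: 0.818
grasp_force: 0.0
pos [-0.0011 -0.0021  0.0262] rot [-0.0002  0.0004  0.0007] t 2.15 [ 0.6095 -0.1243  0.2697] [-0.28  0.51  0.59  1.61 -0.31  1.12  0.26] 72.1 0.0 [-0.2 -0.2 -0.7]
(np.float64(274.8615519688122), np.float64(214.15980135954644)) (np.float64(275.07310227129625), np.float64(196.60545282385414))
(np.float64(274.2229534538958), np.float64(305.66542780287455)) (np.float64(274.5401950153317), np.float64(272.0212189104286))
(np.float64(299.5547000347856), np.float64(389.13101609985756)) (np.float64(295.39771397226195), np.float64(343.3673059798888))
(np.float64(171.33251247273193), np.float64(324.00842721343054)) (np.float64(190.87044646081694), np.float64(287.500956177122))
```

View pics/w1.png

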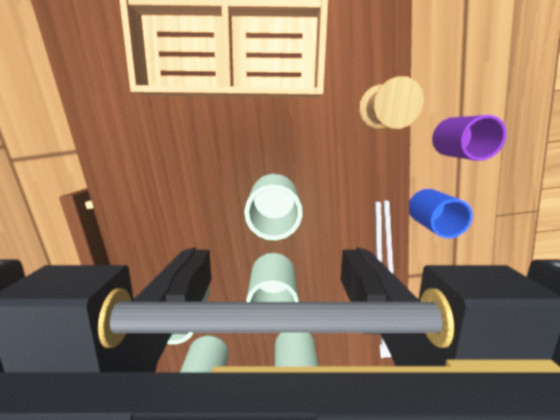

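The wrist view shows pot A with its mouth at about (274,210), within 5 px of the projection at (275,214). Pot B is behind the fingers at (272,285).

```bash
cat >> h.py <<'E'
def wpot(c):
    m=green(c['frame']); m[245:]=0
    m=cv2.morphologyEx(m,cv2.MORPH_CLOSE,np.ones((7,7)))
    return [(cv2.boundingRect(k),)+tuple(hullfit(c,k)) for k in cv2.findContours(m,0,1)[0] if cv2.contourArea(k)>500]
E
python3 - <<'E'
from h import *
c=read_camera('wrist')
for r in wpot(c): print(r)
E
```

```text
((249, 177, 52, 61), array([ 0.60733161, -0.12210582]), np.float64(3.398267453311661))
```

```bash
python3 -m jog '[{"delta_pos":[0.001,-0.003,0.05]},{"delta_pos":[0.001,-0.003,0.10]},{"delta_pos":[0.001,-0.003,0.13]},{"delta_pos":[0.001,-0.003,0.155]},{"delta_pos":[0.001,-0.003,0.17]},{"delta_pos":[0.001,-0.003,0.18]},{"delta_pos":[0.001,-0.003,0.18]},{"delta_pos":[0.001,-0.003,0.18]}]' || python3 -m jog --help | head
python3 d.py .6075 -.1235 .135
```

```text
pos [-0.0039 -0.0017  0.1797] rot [-0.0004 -0.0003  0.0021] t 2.25 [ 0.6093 -0.1209  0.2697] [-0.29  0.51  0.59  1.61 -0.31  1.12  0.26] 71.9 0.0 [-0.8  0.5 -0.2]invalid input at $[0]: expected keys delta_pos, delta_rot
invalid input: not JSON, or not a number
```

```bash
python3 -m jog '[{"delta_pos":[-0.002,-0.002,0.05],"delta_rot":[0,0,0.002]},{"delta_pos":[-0.002,-0.002,0.10],"delta_rot":[0,0,0.002]},{"delta_pos":[-0.002,-0.002,0.13],"delta_rot":[0,0,0.002]},{"delta_pos":[-0.002,-0.002,0.155],"delta_rot":[0,0,0.002]},{"delta_pos":[-0.002,-0.002,0.17],"delta_rot":[0,0,0.002]},{"delta_pos":[-0.002,-0.002,0.18],"delta_rot":[0,0,0.002]},{"delta_pos":[-0.002,-0.002,0.18],"delta_rot":[0,0,0.002]},{"delta_pos":[-0.002,-0.002,0.18],"delta_rot":[0,0,0.002]}]'
python3 d.py .6075 -.1235 .135;python3 -m jog '[{"delta_pos":[0,0,0],"delta_rot":[0,0,0]},{"delta_pos":[0,0,0],"delta_rot":[0,0,0]},{"delta_pos":[0,0,0],"delta_rot":[0,0,0]},{"delta_pos":[0,0,0],"delta_rot":[0,0,0]}]' 48
python3 d.py .6075 -.1235 .135
```

```text
time: 2.92
position: [0.6084, -0.1229, 0.136]
ee_rot: [[0.13, 0.991, 0.001], [0.991, -0.13, 0.0], [0.0, 0.001, -1.0]]
wrist_force: [0.8, 0.2, 0.4]
opening: 0.819
grasp_force: 0.0
pos [-0.001  -0.0011  0.0013] rot [ 0.0003 -0.0001  0.0001] t 2.92 [ 0.6084 -0.1229  0.136 ] [-0.23  0.66  0.51  1.72 -0.41  0.87  0.33] 72.2 0.0 [0.8 0.2 0.4]
time: 3.25
position: [0.6083, -0.1235, 0.136]
ee_rot: [[0.131, 0.991, 0.001], [0.991, -0.131, -0.0], [0.0, 0.001, -1.0]]
wrist_force: [-2.4, 0.3, 2.6]
opening: 0.573
grasp_force: 30.0
pos [-0.0002 -0.001   0.0013] rot [ 0.0003 -0.     -0.0002] t 3.25 [ 0.6083 -0.1235  0.136 ] [-0.23  0.66  0.51  1.72 -0.41  0.87  0.33] 50.4 29.99801473129537 [-2.4  0.3  2.6]
```

```bash
python3 -m jog '[{"delta_pos":[0,0,-0.03],"delta_rot":[0,0,0]},{"delta_pos":[0,0,-0.08],"delta_rot":[0,0,0]},{"delta_pos":[0.03,0,-0.13],"delta_rot":[0,0,0]},{"delta_pos":[0.08,0,-0.16],"delta_rot":[0,0,0]},{"delta_pos":[0.13,0,-0.16],"delta_rot":[0,0,0]},{"delta_pos":[0.18,0,-0.16],"delta_rot":[0,0,0]},{"delta_pos":[0.23,0,-0.16],"delta_rot":[0,0,0]},{"delta_pos":[0.28,0,-0.16],"delta_rot":[0,0,0]},{"delta_pos":[0.33,0,-0.16],"delta_rot":[0,0,0]},{"delta_pos":[0.36,0,-0.16],"delta_rot":[0,0,0]},{"delta_pos":[0.373,0,-0.15],"delta_rot":[0,0,0]},{"delta_pos":[0.373,0,-0.13],"delta_rot":[0,0,0]}]' 
python3 d.py .6446 .1541 .142
python3 - <<'E'
from h import *
c=snap('wrist','w2.png')
for p in ((.5934,.0902),): print(0)
ex=np.array([.9914,-.1305]);ey=np.array([.1305,.9914]);o=np.array([.5934,.0902])
for a,b in ((.0875,.1075),(-.0875,.1075),(.0875,-.1075),(-.0875,-.1075)): print(a,b,np.round(proj(c,(*(o+a*ex+b*ey),.13))))
E
```

```text
time: 4.25
position: [0.6454, 0.1577, 0.2334]
ee_rot: [[0.126, 0.992, 0.003], [0.992, -0.126, 0.002], [0.002, 0.002, -1.0]]
wrist_force: [-0.3, 0.1, -1.6]
opening: 0.569
grasp_force: 30.0
pos [-0.0051 -0.0008  0.1218] rot [ 0.0008 -0.0008  0.0013] t 4.25 [0.6454 0.1577 0.2334] [-0.66  0.61  0.54  1.53 -0.34  1.09 -0.17] 50.1 29.99867523930334 [-0.3  0.1 -1.6]
0
0.0875 0.1075 [329. 176.]
-0.0875 0.1075 [124. 176.]
0.0875 -0.1075 [318. 378.]
-0.0875 -0.1075 [153. 378.]
```

View pics/w2.png

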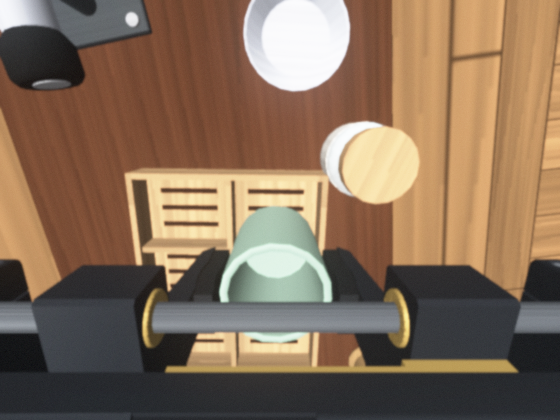

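The crate's far-left top edge is at (128,172)–(328,175), within 4 px of the projection at (124–329,176). Pot A is held upright over its cell.

```bash
python3 -m jog '[{"delta_pos":[-0.003,-0.001,0.03],"delta_rot":[0,0,0]},{"delta_pos":[-0.003,-0.001,0.06],"delta_rot":[0,0,0]},{"delta_pos":[-0.003,-0.001,0.08],"delta_rot":[0,0,0]},{"delta_pos":[-0.003,-0.001,0.095],"delta_rot":[0,0,0]},{"delta_pos":[-0.003,-0.001,0.105],"delta_rot":[0,0,0]},{"delta_pos":[-0.003,-0.001,0.112],"delta_rot":[0,0,0]},{"delta_pos":[-0.003,-0.001,0.117],"delta_rot":[0,0,0]},{"delta_pos":[-0.003,-0.001,0.12],"delta_rot":[0,0,0]},{"delta_pos":[-0.003,-0.001,0.122],"delta_rot":[0,0,0]},{"delta_pos":[-0.003,-0.001,0.122],"delta_rot":[0,0,0]}]' 
python3 d.py .6446 .1541 .142
```

```text
time: 5.13
position: [0.6438, 0.1519, 0.1415]
ee_rot: [[0.131, 0.991, 0.001], [0.991, -0.131, 0.0], [0.0, 0.001, -1.0]]
wrist_force: [-0.1, 0.5, -1.9]
opening: 0.571
grasp_force: 30.0
pos [ 0.003   0.0007 -0.0006] rot [ 0.0002 -0.0001 -0.0001] t 5.13 [0.6438 0.1519 0.1415] [-0.62  0.71  0.49  1.6  -0.4   0.93 -0.13] 50.3 29.99851925418625 [-0.1  0.5 -1.9]
```

```bash
python3 -m jog '[{"delta_pos":[0.001,0,0.0007],"delta_rot":[0,0,0]},{"delta_pos":[0.001,0,0.0013],"delta_rot":[0,0,0]},{"delta_pos":[0.001,0,0.0013],"delta_rot":[0,0,0]}]' 
python3 d.py .6446 .1541 .142
```

```text
time: 5.38
position: [0.644, 0.1528, 0.141]
ee_rot: [[0.131, 0.991, 0.001], [0.991, -0.131, 0.0], [0.001, 0.001, -1.0]]
wrist_force: [-1.9, -0.8, 3.7]
opening: 0.572
grasp_force: 30.0
pos [ 0.0018  0.0005 -0.0013] rot [ 0.0003 -0.0002 -0.0001] t 5.38 [0.644  0.1528 0.141 ] [-0.63  0.71  0.49  1.6  -0.4   0.93 -0.13] 50.4 29.998355874645313 [-1.9 -0.8  3.7]
```

```bash
python3 -m jog '[{"delta_pos":[0,0,0],"delta_rot":[0,0,0]},{"delta_pos":[0,0,0],"delta_rot":[0,0,0]},{"delta_pos":[0,0,0],"delta_rot":[0,0,0]},{"delta_pos":[0,0,-0.02],"delta_rot":[0,0,0]},{"delta_pos":[0,0,-0.07],"delta_rot":[0,0,0]},{"delta_pos":[-0.02,0,-0.12],"delta_rot":[0,0,0]},{"delta_pos":[-0.07,0,-0.145],"delta_rot":[0,0,0]},{"delta_pos":[-0.12,0,-0.145],"delta_rot":[0,0,0]},{"delta_pos":[-0.17,0,-0.145],"delta_rot":[0,0,0]},{"delta_pos":[-0.22,0,-0.145],"delta_rot":[0,0,0]},{"delta_pos":[-0.27,0,-0.145],"delta_rot":[0,0,0]},{"delta_pos":[-0.32,0,-0.145],"delta_rot":[0,0,0]}]' 68
python3 d.py .595 -.218 .25
```

```text
time: 6.38
position: [0.6118, -0.087, 0.2492]
ee_rot: [[0.131, 0.991, 0.001], [0.991, -0.131, 0.0], [0.0, 0.001, -1.0]]
wrist_force: [0.3, -0.7, -1.3]
opening: 0.771
grasp_force: 0.0
pos [-0.1761  0.0007 -0.0011] rot [ 0.0002 -0.     -0.0001] t 6.38 [ 0.6118 -0.087   0.2492] [-0.34  0.52  0.58  1.64 -0.32  1.07  0.2 ] 67.9 0.0 [ 0.3 -0.7 -1.3]
```

```bash
python3 -m jog '[{"delta_pos":[-0.05,0,0],"delta_rot":[0,0,0]},{"delta_pos":[-0.10,0,0],"delta_rot":[0,0,0]},{"delta_pos":[-0.15,0,0],"delta_rot":[0,0,0]},{"delta_pos":[-0.17,0,0],"delta_rot":[0,0,0]},{"delta_pos":[-0.176,0,0],"delta_rot":[0,0,0]},{"delta_pos":[-0.176,0,0],"delta_rot":[0,0,0]}]' 72
python3 - <<'E'
from h import *
c=read_camera('wrist')
for r in wpot(c): print(r)
E
python3 d.py .595 -.218 .135
```

```text
time: 6.88
position: [0.5945, -0.2174, 0.249]
ee_rot: [[0.133, 0.991, 0.0], [0.991, -0.133, -0.0], [-0.0, 0.0, -1.0]]
wrist_force: [0.3, 0.6, 0.0]
opening: 0.815
grasp_force: 0.0
((127, 198, 74, 47), array([ 0.49266451, -0.21127608]), np.float64(14.415226911346878))
((248, 177, 55, 67), array([ 0.59356174, -0.21464966]), np.float64(4.104228038429426))
pos [-0.0038  0.0002  0.1518] rot [-0.     -0.0003 -0.0001] t 6.93 [ 0.5952 -0.2152  0.2488] [-0.13  0.55  0.59  1.6  -0.34  1.09  0.42] 72.0 0.0 [ 0.6  0.8 -0. ]
```

```bash
python3 -m jog '[{"delta_pos":[-0.002,0,0.05],"delta_rot":[0,0,0]},{"delta_pos":[-0.002,0,0.09],"delta_rot":[0,0,0]},{"delta_pos":[-0.002,0,0.12],"delta_rot":[0,0,0]},{"delta_pos":[-0.002,0,0.14],"delta_rot":[0,0,0]},{"delta_pos":[-0.002,0,0.15],"delta_rot":[0,0,0]},{"delta_pos":[-0.002,0,0.152],"delta_rot":[0,0,0]},{"delta_pos":[-0.002,0,0.152],"delta_rot":[0,0,0]}]'
python3 -m jog '[{"delta_pos":[0,0,0],"delta_rot":[0,0,0]},{"delta_pos":[0,0,0],"delta_rot":[0,0,0]},{"delta_pos":[0,0,0],"delta_rot":[0,0,0]},{"delta_pos":[0,0,0],"delta_rot":[0,0,0]}]' 48 | tail -2
python3 d.py .6355 .0847 .25
```

```text
time: 7.52
position: [0.5954, -0.2163, 0.1352]
ee_rot: [[0.129, 0.992, 0.0], [0.992, -0.129, 0.001], [0.001, 0.0, -1.0]]
wrist_force: [0.2, -0.1, -0.3]
opening: 0.813
grasp_force: 0.0
opening: 0.575
grasp_force: 30.0
pos [ 0.407   0.0007 -0.152 ] rot [ 0.0004 -0.     -0.0002] t 7.85 [ 0.5951 -0.2178  0.136 ] [-0.08  0.68  0.52  1.69 -0.42  0.89  0.49] 50.6 30.000628342495474 [-0.5  1.1  3.6]
```

```bash
python3 -m jog '[{"delta_pos":[0,0,-0.03],"delta_rot":[0,0,0]},{"delta_pos":[0,0,-0.08],"delta_rot":[0,0,0]},{"delta_pos":[0.03,0,-0.13],"delta_rot":[0,0,0]},{"delta_pos":[0.08,0,-0.152],"delta_rot":[0,0,0]},{"delta_pos":[0.13,0,-0.152],"delta_rot":[0,0,0]},{"delta_pos":[0.18,0,-0.152],"delta_rot":[0,0,0]},{"delta_pos":[0.23,0,-0.152],"delta_rot":[0,0,0]},{"delta_pos":[0.28,0,-0.152],"delta_rot":[0,0,0]},{"delta_pos":[0.33,0,-0.152],"delta_rot":[0,0,0]},{"delta_pos":[0.37,0,-0.152],"delta_rot":[0,0,0]},{"delta_pos":[0.40,0,-0.152],"delta_rot":[0,0,0]},{"delta_pos":[0.407,0.001,-0.152],"delta_rot":[0,0,0]}]' | tail -2
python3 -m jog '[{"delta_pos":[0,0,0],"delta_rot":[0,0,0]},{"delta_pos":[0,0,0],"delta_rot":[0,0,0]}]' | tail -2
python3 d.py .6355 .0847 .142
```

```text
opening: 0.573
grasp_force: 30.0
opening: 0.577
grasp_force: 30.0
pos [ 0.0021 -0.      0.1427] rot [ 0.      0.0004 -0.0005] t 9.02 [0.6353 0.0833 0.249 ] [-0.58  0.56  0.56  1.58 -0.33  1.1  -0.07] 50.8 29.999568303173874 [ 0.6 -0.5 -1.4]
```

```bash
python3 -m jog '[{"delta_pos":[0.001,0,0.04],"delta_rot":[0,0,0]},{"delta_pos":[0.001,0,0.08],"delta_rot":[0,0,0]},{"delta_pos":[0.001,0,0.105],"delta_rot":[0,0,0]},{"delta_pos":[0.001,0,0.12],"delta_rot":[0,0,0]},{"delta_pos":[0.001,0,0.13],"delta_rot":[0,0,0]},{"delta_pos":[0.001,0,0.135],"delta_rot":[0,0,0]},{"delta_pos":[0.001,0,0.138],"delta_rot":[0,0,0]},{"delta_pos":[0.001,0,0.140],"delta_rot":[0,0,0]},{"delta_pos":[0.001,0,0.141],"delta_rot":[0,0,0]},{"delta_pos":[0.001,0,0.142],"delta_rot":[0,0,0]},{"delta_pos":[0.001,0,0.143],"delta_rot":[0,0,0]},{"delta_pos":[0.001,0,0.143],"delta_rot":[0,0,0]}]' | tail -2
python3 d.py .6355 .0847 .141
python3 d.py .6087 -.3244 .25
```

```text
opening: 0.574
grasp_force: 30.0
pos [-0.0014 -0.0001  0.0014] rot [ 0.0002 -0.0001 -0.0001] t 10.02 [0.6357 0.0857 0.142 ] [-0.55  0.68  0.5   1.66 -0.4   0.9  -0.02] 50.5 29.999689121323172 [ 0.1  0.1 -1.9]
pos [-0.5468  0.0359 -0.1441] rot [ 0.0002 -0.0001 -0.0001] t 10.02 [0.6357 0.0857 0.142 ] [-0.55  0.68  0.5   1.66 -0.4   0.9  -0.02] 50.5 29.999689121323172 [ 0.1  0.1 -1.9]
```

```bash
python3 -m jog '[{"delta_pos":[0,0,0.0007],"delta_rot":[0,0,0]},{"delta_pos":[0,0,0.0014],"delta_rot":[0,0,0]},{"delta_pos":[0,0,0.0014],"delta_rot":[0,0,0]}]' 
python3 d.py .6087 -.3244 .25
```

```text
time: 10.27
position: [0.6357, 0.0857, 0.141]
ee_rot: [[0.131, 0.991, 0.0], [0.991, -0.131, 0.0], [0.0, 0.0, -1.0]]
wrist_force: [0.0, -0.4, 1.3]
opening: 0.573
grasp_force: 30.0
pos [-0.5467  0.036  -0.1455] rot [ 0.0001 -0.0001 -0.0001] t 10.27 [0.6357 0.0857 0.141 ] [-0.55  0.68  0.5   1.66 -0.4   0.9  -0.02] 50.5 29.99965604129102 [ 0.  -0.4  1.3]
```

```bash
python3 -m jog '[{"delta_pos":[0,0,0],"delta_rot":[0,0,0]},{"delta_pos":[0,0,0],"delta_rot":[0,0,0]},{"delta_pos":[0,0,0],"delta_rot":[0,0,0]},{"delta_pos":[0,0,-0.02],"delta_rot":[0,0,0]},{"delta_pos":[0,0,-0.07],"delta_rot":[0,0,0]},{"delta_pos":[-0.02,0,-0.12],"delta_rot":[0,0,0]},{"delta_pos":[-0.07,0,-0.145],"delta_rot":[0,0,0]},{"delta_pos":[-0.12,0,-0.145],"delta_rot":[0,0,0]},{"delta_pos":[-0.17,0.01,-0.145],"delta_rot":[0,0,0]},{"delta_pos":[-0.22,0.01,-0.145],"delta_rot":[0,0,0]},{"delta_pos":[-0.27,0.02,-0.145],"delta_rot":[0,0,0]},{"delta_pos":[-0.32,0.03,-0.145],"delta_rot":[0,0,0]}]' 68 | tail -2
python3 d.py .6087 -.3244 .25
```

```text
opening: 0.771
grasp_force: 0.0
pos [-0.2244  0.0062 -0.0004] rot [ 0.0001 -0.0001 -0.0001] t 11.27 [ 0.6261 -0.157   0.2498] [-0.22  0.57  0.59  1.57 -0.34  1.1   0.32] 67.9 0.0 [ 0.7 -0.4  0.1]
```

```bash
python3 -m jog '[{"delta_pos":[-0.05,0.006,0],"delta_rot":[0,0,0]},{"delta_pos":[-0.10,0.006,0],"delta_rot":[0,0,0]},{"delta_pos":[-0.15,0.006,0],"delta_rot":[0,0,0]},{"delta_pos":[-0.20,0.006,0],"delta_rot":[0,0,0]},{"delta_pos":[-0.22,0.006,0],"delta_rot":[0,0,0]},{"delta_pos":[-0.224,0.006,0],"delta_rot":[0,0,0]},{"delta_pos":[-0.224,0.006,0],"delta_rot":[0,0,0]}]' 72 | tail -2
python3 - <<'E'
from h import *
c=read_camera('wrist')
for r in wpot(c): print(r)
E
python3 d.py .6087 -.3235 .135
```

```text
opening: 0.82
grasp_force: 0.0
((115, 190, 77, 55), array([ 0.49742294, -0.31279412]), np.float64(9.899578688922333))
((248, 177, 59, 67), array([ 0.60889827, -0.32124338]), np.float64(3.2319523327395245))
((70, 82, 95, 68), array([ 0.48892759, -0.22586921]), np.float64(4.605331349894868))
pos [-0.0027 -0.0003  0.1523] rot [-0.     -0.0003 -0.0001] t 11.9 [ 0.6092 -0.3216  0.2492] [ 0.06  0.66  0.58  1.44 -0.38  1.16  0.57] 71.7 0.0 [ 0.4  0.5 -0.5]
```

```bash
python3 -m jog '[{"delta_pos":[-0.002,0,0.05],"delta_rot":[0,0,0]},{"delta_pos":[-0.002,0,0.09],"delta_rot":[0,0,0]},{"delta_pos":[-0.002,0,0.12],"delta_rot":[0,0,0]},{"delta_pos":[-0.002,0,0.14],"delta_rot":[0,0,0]},{"delta_pos":[-0.002,0,0.15],"delta_rot":[0,0,0]},{"delta_pos":[-0.002,0,0.152],"delta_rot":[0,0,0]},{"delta_pos":[-0.002,0,0.152],"delta_rot":[0,0,0]}]' | head -2
python3 -m jog '[{"delta_pos":[0,0,0],"delta_rot":[0,0,0]},{"delta_pos":[0,0,0],"delta_rot":[0,0,0]},{"delta_pos":[0,0,0],"delta_rot":[0,0,0]},{"delta_pos":[0,0,0],"delta_rot":[0,0,0]}]' 48 | tail -2
python3 d.py .6264 .0153 .25
```

```text
time: 12.48
position: [0.6094, -0.3234, 0.1361]
opening: 0.578
grasp_force: 30.0
pos [ 0.4519 -0.0362 -0.1514] rot [ 0.0004  0.0001 -0.0002] t 12.82 [ 0.6091 -0.3243  0.1366] [ 0.09  0.77  0.53  1.52 -0.44  0.97  0.62] 51.0 29.999572601082036 [-2.3  0.5  4.4]
```

```bash
python3 -m jog '[{"delta_pos":[0,0,-0.03],"delta_rot":[0,0,0]},{"delta_pos":[0,0,-0.08],"delta_rot":[0,0,0]},{"delta_pos":[0.03,0,-0.13],"delta_rot":[0,0,0]},{"delta_pos":[0.08,0,-0.152],"delta_rot":[0,0,0]},{"delta_pos":[0.13,-0.01,-0.152],"delta_rot":[0,0,0]},{"delta_pos":[0.18,-0.01,-0.152],"delta_rot":[0,0,0]},{"delta_pos":[0.23,-0.02,-0.152],"delta_rot":[0,0,0]},{"delta_pos":[0.28,-0.02,-0.152],"delta_rot":[0,0,0]},{"delta_pos":[0.33,-0.03,-0.152],"delta_rot":[0,0,0]},{"delta_pos":[0.38,-0.036,-0.152],"delta_rot":[0,0,0]},{"delta_pos":[0.42,-0.036,-0.152],"delta_rot":[0,0,0]},{"delta_pos":[0.452,-0.036,-0.152],"delta_rot":[0,0,0]}]' | tail -2
python3 -m jog '[{"delta_pos":[0,0,0],"delta_rot":[0,0,0]},{"delta_pos":[0,0,0],"delta_rot":[0,0,0]}]' | tail -2
python3 d.py .6264 .0153 .1425
```

```text
opening: 0.582
grasp_force: 30.0
opening: 0.581
grasp_force: 30.0
pos [-0.0032  0.0007  0.1424] rot [-0.0001 -0.0001  0.0009] t 13.98 [0.6262 0.0177 0.2493] [-0.5   0.54  0.58  1.62 -0.32  1.08  0.04] 51.2 29.999438491504407 [-0.2 -1.7 -1.6]
```

```bash
python3 -m jog '[{"delta_pos":[-0.002,0,0.04],"delta_rot":[0,0,0]},{"delta_pos":[-0.002,0,0.08],"delta_rot":[0,0,0]},{"delta_pos":[-0.002,0,0.105],"delta_rot":[0,0,0]},{"delta_pos":[-0.002,0,0.12],"delta_rot":[0,0,0]},{"delta_pos":[-0.002,0,0.13],"delta_rot":[0,0,0]},{"delta_pos":[-0.002,0,0.135],"delta_rot":[0,0,0]},{"delta_pos":[-0.002,0,0.138],"delta_rot":[0,0,0]},{"delta_pos":[-0.002,0,0.140],"delta_rot":[0,0,0]},{"delta_pos":[-0.002,0,0.141],"delta_rot":[0,0,0]},{"delta_pos":[-0.002,0,0.142],"delta_rot":[0,0,0]},{"delta_pos":[-0.002,0,0.143],"delta_rot":[0,0,0]},{"delta_pos":[-0.002,0,0.143],"delta_rot":[0,0,0]}]' | tail -2
python3 -m jog '[{"delta_pos":[0,0,0.0007],"delta_rot":[0,0,0]},{"delta_pos":[0,0,0.0014],"delta_rot":[0,0,0]},{"delta_pos":[0,0,0.0014],"delta_rot":[0,0,0]}]' | tail -2
python3 d.py .4900 -.2255 .25
```

```text
opening: 0.579
grasp_force: 30.0
opening: 0.581
grasp_force: 30.0
pos [-0.3407 -0.1382 -0.1447] rot [ 0.0001 -0.0001 -0.0001] t 15.23 [0.6263 0.0143 0.1416] [-0.45  0.66  0.52  1.7  -0.4   0.88  0.1 ] 51.2 29.99947127478663 [-1.7  0.6  2.3]
```

```bash
python3 -m jog '[{"delta_pos":[0,0,0],"delta_rot":[0,0,0]},{"delta_pos":[0,0,0],"delta_rot":[0,0,0]},{"delta_pos":[0,0,0],"delta_rot":[0,0,0]},{"delta_pos":[0,0,-0.02],"delta_rot":[0,0,0]},{"delta_pos":[0,0,-0.07],"delta_rot":[0,0,0]},{"delta_pos":[-0.02,-0.01,-0.12],"delta_rot":[0,0,0]},{"delta_pos":[-0.07,-0.03,-0.145],"delta_rot":[0,0,0]},{"delta_pos":[-0.12,-0.05,-0.145],"delta_rot":[0,0,0]},{"delta_pos":[-0.17,-0.07,-0.145],"delta_rot":[0,0,0]},{"delta_pos":[-0.22,-0.09,-0.145],"delta_rot":[0,0,0]},{"delta_pos":[-0.27,-0.11,-0.145],"delta_rot":[0,0,0]},{"delta_pos":[-0.32,-0.13,-0.145],"delta_rot":[0,0,0]}]' 68 | tail -2
python3 -m jog '[{"delta_pos":[-0.02,-0.008,0],"delta_rot":[0,0,0]},{"delta_pos":[-0.02,-0.008,0],"delta_rot":[0,0,0]},{"delta_pos":[-0.02,-0.008,0],"delta_rot":[0,0,0]}]' 72 | tail -2
python3 - <<'E'
from h import *
c=read_camera('wrist')
for r in wpot(c): print(r)
E
python3 d.py .4900 -.2255 .135
```

```text
opening: 0.775
grasp_force: 0.0
opening: 0.813
grasp_force: 0.0
((247, 177, 56, 66), array([ 0.48849308, -0.2227051 ]), np.float64(3.5603772865650853))
pos [-0.0017 -0.0007  0.1532] rot [ 0.0001 -0.0002 -0.0001] t 16.53 [ 0.4906 -0.2243  0.2499] [-0.16  0.39  0.66  1.85 -0.28  1.    0.48] 71.7 0.0 [0.1 1.  0.1]
```

```bash
python3 -m jog '[{"delta_pos":[-0.001,-0.001,0.05],"delta_rot":[0,0,0]},{"delta_pos":[-0.001,-0.001,0.09],"delta_rot":[0,0,0]},{"delta_pos":[-0.001,-0.001,0.12],"delta_rot":[0,0,0]},{"delta_pos":[-0.001,-0.001,0.14],"delta_rot":[0,0,0]},{"delta_pos":[-0.001,-0.001,0.15],"delta_rot":[0,0,0]},{"delta_pos":[-0.001,-0.001,0.153],"delta_rot":[0,0,0]},{"delta_pos":[-0.001,-0.001,0.153],"delta_rot":[0,0,0]}]' | head -2
python3 -m jog '[{"delta_pos":[0,0,0],"delta_rot":[0,0,0]},{"delta_pos":[0,0,0],"delta_rot":[0,0,0]},{"delta_pos":[0,0,0],"delta_rot":[0,0,0]},{"delta_pos":[0,0,0],"delta_rot":[0,0,0]}]' 48 | tail -2
python3 d.py .5513 .0957 .25
```

```text
time: 17.12
position: [0.4899, -0.2248, 0.1351]
opening: 0.588
grasp_force: 30.0
pos [ 0.4357  0.0255 -0.1519] rot [ 0.0004 -0.     -0.0001] t 17.45 [ 0.4897 -0.2258  0.136 ] [-0.08  0.55  0.56  1.94 -0.41  0.77  0.59] 51.8 30.001240549609065 [-0.6  0.2  5. ]
```

```bash
python3 -m jog '[{"delta_pos":[0,0,-0.03],"delta_rot":[0,0,0]},{"delta_pos":[0,0,-0.08],"delta_rot":[0,0,0]},{"delta_pos":[0.03,0,-0.13],"delta_rot":[0,0,0]},{"delta_pos":[0.08,0,-0.152],"delta_rot":[0,0,0]},{"delta_pos":[0.13,0.01,-0.152],"delta_rot":[0,0,0]},{"delta_pos":[0.18,0.01,-0.152],"delta_rot":[0,0,0]},{"delta_pos":[0.23,0.02,-0.152],"delta_rot":[0,0,0]},{"delta_pos":[0.28,0.02,-0.152],"delta_rot":[0,0,0]},{"delta_pos":[0.33,0.025,-0.152],"delta_rot":[0,0,0]},{"delta_pos":[0.38,0.025,-0.152],"delta_rot":[0,0,0]},{"delta_pos":[0.41,0.025,-0.152],"delta_rot":[0,0,0]},{"delta_pos":[0.435,0.025,-0.152],"delta_rot":[0,0,0]}]' | tail -2
python3 -m jog '[{"delta_pos":[0,0,0],"delta_rot":[0,0,0]},{"delta_pos":[0,0,0],"delta_rot":[0,0,0]}]' | tail -2
python3 d.py .5513 .0957 .142
```

```text
opening: 0.586
grasp_force: 30.0
opening: 0.584
grasp_force: 30.0
pos [-1.000e-04  1.300e-03  1.427e-01] rot [-0.0001  0.0001  0.0005] t 18.62 [0.5504 0.096  0.249 ] [-0.7   0.41  0.58  1.8  -0.26  1.01 -0.14] 51.4 29.999790805159137 [ 0.1 -0.  -0.7]
```

```bash
python3 -m jog '[{"delta_pos":[0,0.001,0.04],"delta_rot":[0,0,0]},{"delta_pos":[0,0.001,0.08],"delta_rot":[0,0,0]},{"delta_pos":[0,0.001,0.105],"delta_rot":[0,0,0]},{"delta_pos":[0,0.001,0.12],"delta_rot":[0,0,0]},{"delta_pos":[0,0.001,0.13],"delta_rot":[0,0,0]},{"delta_pos":[0,0.001,0.135],"delta_rot":[0,0,0]},{"delta_pos":[0,0.001,0.138],"delta_rot":[0,0,0]},{"delta_pos":[0,0.001,0.140],"delta_rot":[0,0,0]},{"delta_pos":[0,0.001,0.141],"delta_rot":[0,0,0]},{"delta_pos":[0,0.001,0.142],"delta_rot":[0,0,0]},{"delta_pos":[0,0.001,0.143],"delta_rot":[0,0,0]},{"delta_pos":[0,0.001,0.143],"delta_rot":[0,0,0]}]' | tail -2
python3 -m jog '[{"delta_pos":[0,0,0.0007],"delta_rot":[0,0,0]},{"delta_pos":[0,0,0.0014],"delta_rot":[0,0,0]},{"delta_pos":[0,0,0.0014],"delta_rot":[0,0,0]}]' | tail -2
python3 d.py .496 -.322 .25
```

```text
opening: 0.584
grasp_force: 30.0
opening: 0.588
grasp_force: 30.0
pos [-5.612e-01 -4.000e-04 -1.454e-01] rot [ 0.0001 -0.0001 -0.0001] t 19.87 [0.5514 0.0953 0.1411] [-0.63  0.56  0.5   1.88 -0.37  0.79 -0.06] 51.8 29.999974332167767 [-0.1 -0.5  0.4]
```

```bash
python3 -m jog '[{"delta_pos":[0,0,0],"delta_rot":[0,0,0]},{"delta_pos":[0,0,0],"delta_rot":[0,0,0]},{"delta_pos":[0,0,0],"delta_rot":[0,0,0]},{"delta_pos":[0,0,-0.02],"delta_rot":[0,0,0]},{"delta_pos":[0,0,-0.07],"delta_rot":[0,0,0]},{"delta_pos":[-0.02,0,-0.12],"delta_rot":[0,0,0]},{"delta_pos":[-0.07,0,-0.145],"delta_rot":[0,0,0]},{"delta_pos":[-0.12,0,-0.145],"delta_rot":[0,0,0]},{"delta_pos":[-0.17,0,-0.145],"delta_rot":[0,0,0]},{"delta_pos":[-0.22,0,-0.145],"delta_rot":[0,0,0]},{"delta_pos":[-0.27,0,-0.145],"delta_rot":[0,0,0]},{"delta_pos":[-0.32,0,-0.145],"delta_rot":[0,0,0]}]' 66 | tail -2
python3 -m jog '[{"delta_pos":[-0.05,0,0],"delta_rot":[0,0,0]},{"delta_pos":[-0.10,0,0],"delta_rot":[0,0,0]},{"delta_pos":[-0.15,0,0],"delta_rot":[0,0,0]},{"delta_pos":[-0.20,0,0],"delta_rot":[0,0,0]},{"delta_pos":[-0.23,0,0],"delta_rot":[0,0,0]},{"delta_pos":[-0.24,0,0],"delta_rot":[0,0,0]},{"delta_pos":[-0.24,0,0],"delta_rot":[0,0,0]}]' 72 | tail -2
python3 - <<'E'
from h import *
c=read_camera('wrist')
for r in wpot(c): print(r)
E
python3 d.py .496 -.322 .135
```

```text
opening: 0.747
grasp_force: 0.0
opening: 0.82
grasp_force: 0.0
((248, 175, 56, 66), array([ 0.49503541, -0.31855222]), np.float64(3.6046514973190256))
pos [-1.300e-03 -1.000e-04  1.526e-01] rot [-0.0001 -0.0001 -0.0005] t 21.5 [ 0.4962 -0.3211  0.2494] [ 0.02  0.49  0.66  1.72 -0.34  1.05  0.66] 72.0 0.0 [-0.3  0.3 -0.9]
```

```bash
python3 -m jog '[{"delta_pos":[0,0,0.05],"delta_rot":[0,0,0]},{"delta_pos":[0,0,0.09],"delta_rot":[0,0,0]},{"delta_pos":[0,0,0.12],"delta_rot":[0,0,0]},{"delta_pos":[0,0,0.14],"delta_rot":[0,0,0]},{"delta_pos":[0,0,0.15],"delta_rot":[0,0,0]},{"delta_pos":[0,0,0.153],"delta_rot":[0,0,0]},{"delta_pos":[0,0,0.153],"delta_rot":[0,0,0]}]' | head -2
python3 -m jog '[{"delta_pos":[0,0,0],"delta_rot":[0,0,0]},{"delta_pos":[0,0,0],"delta_rot":[0,0,0]},{"delta_pos":[0,0,0],"delta_rot":[0,0,0]},{"delta_pos":[0,0,0],"delta_rot":[0,0,0]}]' 48 | tail -2
python3 d.py .5422 .0263 .25
```

```text
time: 22.08
position: [0.497, -0.3199, 0.1349]
opening: 0.572
grasp_force: 30.0
pos [ 4.674e-01 -3.000e-04 -1.524e-01] rot [ 0.0003  0.     -0.0002] t 22.42 [ 0.4966 -0.3213  0.1357] [ 0.09  0.63  0.57  1.8  -0.44  0.84  0.74] 50.4 30.00027766436233 [-0.9  0.9  3.9]
```

```bash
python3 -m jog '[{"delta_pos":[0,0,-0.03],"delta_rot":[0,0,0]},{"delta_pos":[0,0,-0.08],"delta_rot":[0,0,0]},{"delta_pos":[0.03,0,-0.13],"delta_rot":[0,0,0]},{"delta_pos":[0.08,0,-0.152],"delta_rot":[0,0,0]},{"delta_pos":[0.13,0,-0.152],"delta_rot":[0,0,0]},{"delta_pos":[0.18,0,-0.152],"delta_rot":[0,0,0]},{"delta_pos":[0.23,0,-0.152],"delta_rot":[0,0,0]},{"delta_pos":[0.28,0,-0.152],"delta_rot":[0,0,0]},{"delta_pos":[0.33,0,-0.152],"delta_rot":[0,0,0]},{"delta_pos":[0.38,0,-0.152],"delta_rot":[0,0,0]},{"delta_pos":[0.43,0,-0.152],"delta_rot":[0,0,0]},{"delta_pos":[0.467,0,-0.152],"delta_rot":[0,0,0]}]' | tail -2
python3 -m jog '[{"delta_pos":[0,0,0],"delta_rot":[0,0,0]},{"delta_pos":[0,0,0],"delta_rot":[0,0,0]}]' | tail -2
python3 d.py .5422 .0263 .142
python3 - <<'E'
from h import *
snap('wrist','w3.png')
E
```

```text
opening: 0.575
grasp_force: 30.0
opening: 0.575
grasp_force: 30.0
pos [-0.0023  0.0004  0.1423] rot [-0.0001 -0.0001  0.0011] t 23.58 [0.5421 0.028  0.2487] [-0.61  0.39  0.62  1.84 -0.26  0.99 -0.02] 50.6 29.999503535073018 [-0.5 -0.8 -1.7]
```

View pics/w3.png

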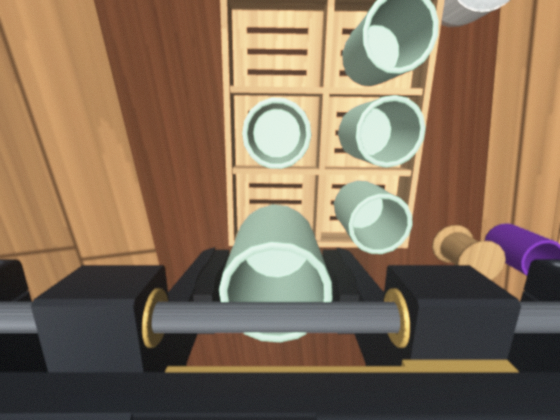

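Four pots stand upright in separate cells, at (277,132), (382,131), (390,40) and (372,217). The fifth is held over its cell near (277,205), and the crate hasn't shifted.

```bash
python3 -m jog '[{"delta_pos":[-0.002,0,0.04],"delta_rot":[0,0,0]},{"delta_pos":[-0.002,0,0.08],"delta_rot":[0,0,0]},{"delta_pos":[-0.002,0,0.105],"delta_rot":[0,0,0]},{"delta_pos":[-0.002,0,0.12],"delta_rot":[0,0,0]},{"delta_pos":[-0.002,0,0.13],"delta_rot":[0,0,0]},{"delta_pos":[-0.002,0,0.135],"delta_rot":[0,0,0]},{"delta_pos":[-0.002,0,0.138],"delta_rot":[0,0,0]},{"delta_pos":[-0.002,0,0.140],"delta_rot":[0,0,0]},{"delta_pos":[-0.002,0,0.141],"delta_rot":[0,0,0]},{"delta_pos":[-0.002,0,0.142],"delta_rot":[0,0,0]},{"delta_pos":[-0.002,0,0.143],"delta_rot":[0,0,0]},{"delta_pos":[-0.002,0,0.143],"delta_rot":[0,0,0]}]' | tail -2
python3 -m jog '[{"delta_pos":[0,0,0.0007],"delta_rot":[0,0,0]},{"delta_pos":[0,0,0.0014],"delta_rot":[0,0,0]},{"delta_pos":[0,0,0.0014],"delta_rot":[0,0,0]}]' | tail -2
python3 d.py .30 -.256 .25 0
```

```text
opening: 0.572
grasp_force: 30.0
opening: 0.576
grasp_force: 30.0
pos [-0.4132 -0.271  -0.1458] rot [ 0.0001 -0.0001 -0.0418] t 24.88 [0.5421 0.0246 0.1407] [-0.53  0.54  0.53  1.93 -0.38  0.78  0.08] 50.7 29.99940325501484 [ 0.  -0.3  0.4]
```

```bash
python3 -m jog '[{"delta_pos":[0,0,0],"delta_rot":[0,0,0]},{"delta_pos":[0,0,0],"delta_rot":[0,0,0]},{"delta_pos":[0,0,0],"delta_rot":[0,0,0]},{"delta_pos":[0,0,-0.02],"delta_rot":[0,0,0]},{"delta_pos":[0,0,-0.07],"delta_rot":[0,0,0]},{"delta_pos":[-0.02,-0.01,-0.12],"delta_rot":[0,0,0]},{"delta_pos":[-0.07,-0.04,-0.145],"delta_rot":[0,0,0]},{"delta_pos":[-0.11,-0.07,-0.145],"delta_rot":[0,0,0]},{"delta_pos":[-0.15,-0.10,-0.145],"delta_rot":[0,0,0]},{"delta_pos":[-0.19,-0.13,-0.145],"delta_rot":[0,0,0]},{"delta_pos":[-0.23,-0.16,-0.145],"delta_rot":[0,0,-0.02]},{"delta_pos":[-0.27,-0.18,-0.145],"delta_rot":[0,0,-0.038]}]' 66 | tail -2
python3 -m jog '[{"delta_pos":[-0.04,-0.02,0],"delta_rot":[0,0,0]},{"delta_pos":[-0.08,-0.04,0],"delta_rot":[0,0,0]},{"delta_pos":[-0.12,-0.06,0],"delta_rot":[0,0,0]},{"delta_pos":[-0.13,-0.08,0],"delta_rot":[0,0,0]},{"delta_pos":[-0.13,-0.09,0],"delta_rot":[0,0,0]},{"delta_pos":[-0.13,-0.09,0],"delta_rot":[0,0,0]}]' 0 | tail -2
python3 - <<'E'
from h import *
snap('top','t2.png')
E
python3 d.py .31 -.256 .05 -0.7
```

```text
opening: 0.751
grasp_force: 0.0
opening: 0.318
grasp_force: 0.0
pos [-0.0032 -0.0038  0.2655] rot [ 0.0001 -0.0005  0.0001] t 26.43 [ 0.3128 -0.2539  0.2492] [-0.21  0.1   0.85  2.17 -0.1   0.91  0.68] 24.1 0.0 [1.  0.4 0.8]
```

View pics/t2.png

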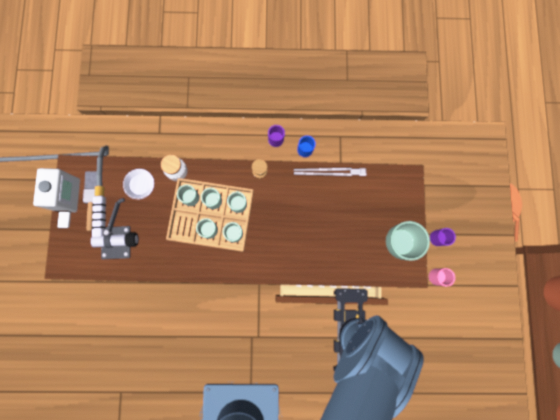

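All five pots stand in separate cells, at (188,196), (212,199), (237,203), (207,230) and (233,233). The drawer is still out, and everything else is where it was.

```bash
python3 -m jog '[{"delta_pos":[-0.002,-0.003,0.04],"delta_rot":[0,0,0]},{"delta_pos":[-0.002,-0.003,0.08],"delta_rot":[0,0,0]},{"delta_pos":[-0.002,-0.003,0.12],"delta_rot":[0,0,0]},{"delta_pos":[-0.002,-0.003,0.16],"delta_rot":[0,0,0]},{"delta_pos":[-0.002,-0.003,0.20],"delta_rot":[0,0,0]},{"delta_pos":[-0.002,-0.003,0.23],"delta_rot":[0,0,0]},{"delta_pos":[-0.002,-0.003,0.25],"delta_rot":[0,0,0]},{"delta_pos":[-0.002,-0.003,0.26],"delta_rot":[0,0,0]},{"delta_pos":[-0.002,-0.003,0.265],"delta_rot":[0,0,0]},{"delta_pos":[-0.002,-0.003,0.265],"delta_rot":[0,0,0]}]' 0
python3 d.py .372 -.256 .05 -0.7
```

```text
time: 27.27
position: [0.3113, -0.2559, 0.0503]
ee_rot: [[0.011, 1.0, -0.0], [1.0, -0.011, 0.001], [0.001, -0.0, -1.0]]
wrist_force: [-0.2, 0.3, 0.8]
opening: 0.007
grasp_force: 0.0
pos [0.0007 0.0809 0.0004] rot [-0.     -0.0002  0.0005] t 27.27 [ 0.3113 -0.2559  0.0503] [ 0.17  0.55  0.5   2.3  -0.64  0.43  1.18] 0.7 0.0 [-0.2  0.3  0.8]
```

Push to about x=0.372, then creep while watching the force.

```bash
python3 -m jog '[{"delta_pos":[0,0.01,0],"delta_rot":[0,0,0]},{"delta_pos":[0,0.017,0],"delta_rot":[0,0,0]},{"delta_pos":[0,0.024,0],"delta_rot":[0,0,0]},{"delta_pos":[0,0.031,0],"delta_rot":[0,0,0]},{"delta_pos":[0,0.038,0],"delta_rot":[0,0,0]},{"delta_pos":[0,0.045,0],"delta_rot":[0,0,0]},{"delta_pos":[0,0.052,0],"delta_rot":[0,0,0]},{"delta_pos":[0,0.059,0],"delta_rot":[0,0,0]},{"delta_pos":[0,0.066,0],"delta_rot":[0,0,0]},{"delta_pos":[0,0.073,0],"delta_rot":[0,0,0]},{"delta_pos":[0,0.081,0],"delta_rot":[0,0,0]},{"delta_pos":[0,0.081,0],"delta_rot":[0,0,0]}]'
python3 -m jog '[{"delta_pos":[0,0.002,0],"delta_rot":[0,0,0]},{"delta_pos":[0,0.004,0],"delta_rot":[0,0,0]},{"delta_pos":[0,0.006,0],"delta_rot":[0,0,0]},{"delta_pos":[0,0.008,0],"delta_rot":[0,0,0]},{"delta_pos":[0,0.008,0],"delta_rot":[0,0,0]}]'
```

```text
time: 28.27
position: [0.3733, -0.2574, 0.0506]
ee_rot: [[0.011, 1.0, 0.001], [1.0, -0.011, -0.001], [-0.001, 0.001, -1.0]]
wrist_force: [0.0, -0.3, 0.3]
opening: 0.007
grasp_force: 0.0
time: 28.68
position: [0.3775, -0.2574, 0.0505]
ee_rot: [[0.012, 1.0, -0.0], [1.0, -0.012, 0.0], [0.0, -0.0, -1.0]]
wrist_force: [-1.5, 0.2, -0.2]
opening: 0.004
grasp_force: 0.3
```

```bash
python3 -m jog '[{"delta_pos":[0,0.0015,0],"delta_rot":[0,0,0]},{"delta_pos":[0,0.003,0],"delta_rot":[0,0,0]},{"delta_pos":[0,0.0045,0],"delta_rot":[0,0,0]},{"delta_pos":[0,0.006,0],"delta_rot":[0,0,0]},{"delta_pos":[0,0.006,0],"delta_rot":[0,0,0]}]' | grep -E 'pos|wrist'
python3 - <<'E'
from h import *
c=snap('side','s2.png'); cv2.imwrite('pics/s2c.png',cv2.resize(c['frame'][200:400,150:350],None,fx=3,fy=3,interpolation=cv2.INTER_CUBIC))
E
```

```text
position: [0.3803, -0.2574, 0.0504]
wrist_force: [-6.7, -0.2, 4.5]
```

View pics/s2c.png

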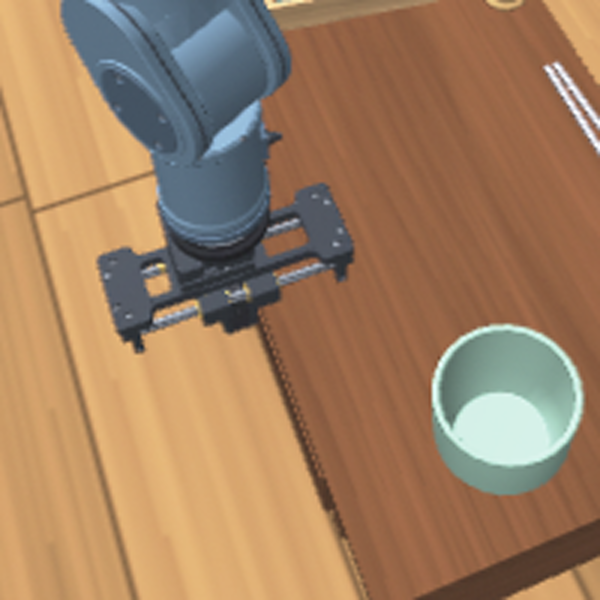

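The crop shows the drawer nearly flush with the shelf, its end at about (335,515), and the force has risen. I'll press a little more to be sure.

```bash
python3 -m jog '[{"delta_pos":[0,0.001,0],"delta_rot":[0,0,0]},{"delta_pos":[0,0.002,0],"delta_rot":[0,0,0]},{"delta_pos":[0,0.002,0],"delta_rot":[0,0,0]}]' | grep -E 'pos|wrist'
python3 -m jog '[{"delta_pos":[0,0.001,0],"delta_rot":[0,0,0]},{"delta_pos":[0,0.001,0],"delta_rot":[0,0,0]}]' | grep -E 'pos|wrist'
```

```text
position: [0.3803, -0.2573, 0.0504]
wrist_force: [-10.5, 0.5, 10.3]
position: [0.3802, -0.2573, 0.0504]
wrist_force: [-13.2, 0.7, 11.9]
```

The tool has stopped at x=0.3803 while the force climbs, so the drawer is home. Retreating.

```bash
python3 -m jog '[{"delta_pos":[0,-0.01,0],"delta_rot":[0,0,0]},{"delta_pos":[0,-0.05,0],"delta_rot":[0,0,0]},{"delta_pos":[0,-0.09,0],"delta_rot":[0,0,0]},{"delta_pos":[0,-0.09,-0.05],"delta_rot":[0,0,0]},{"delta_pos":[0,-0.09,-0.10],"delta_rot":[0,0,0]},{"delta_pos":[0,-0.09,-0.15],"delta_rot":[0,0,0]},{"delta_pos":[0,-0.09,-0.20],"delta_rot":[0,0,0]},{"delta_pos":[0,-0.09,-0.25],"delta_rot":[0,0,0]},{"delta_pos":[0.04,-0.05,-0.30],"delta_rot":[0,0,-0.03]},{"delta_pos":[0.08,0,-0.33],"delta_rot":[0,0,-0.06]},{"delta_pos":[0.13,0,-0.33],"delta_rot":[0,0,-0.09]},{"delta_pos":[0.18,0,-0.33],"delta_rot":[0,0,-0.12]}]' 88 | grep -E 'pos|wrist'
python3 d.py .5908 .364 .29 94.2
python3 - <<'E'
from h import *
import pickle
c=snap('top','t3.png'); t=c['frame']; o=pickle.load(open('c0.pkl','rb'))['top']['frame']
a=np.vstack([cv2.resize(t[250:310,240:440],None,fx=3.6,fy=3.6,interpolation=cv2.INTER_CUBIC),cv2.resize(t[190:265,160:260],None,fx=4,fy=4,interpolation=cv2.INTER_CUBIC)[:, :400].copy() if 0 else np.zeros((1,720,3),np.uint8)])
cv2.imwrite('pics/t3c.png',a)
E
```

```text
position: [0.3886, -0.1312, 0.3002]
wrist_force: [0.8, 0.9, -0.6]
pos [0.5188 0.4893 0.015 ] rot [ 0.001   0.0023 -0.406 ] t 30.57 [ 0.3886 -0.1312  0.3002] [-0.52  0.01  0.76  2.09 -0.01  1.04  0.61] 78.0 0.0 [ 0.8  0.9 -0.6]
```

View pics/t3c.png

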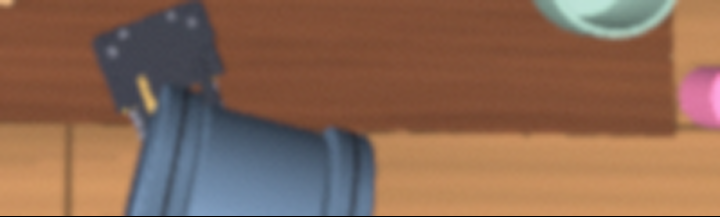

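The visible part of the drawer (380–530, 132) is flush with the shelf edge. On to the gun.

```bash
python3 -m jog '[{"delta_pos":[0.04,0.04,0],"delta_rot":[0,0,-0.035]},{"delta_pos":[0.08,0.08,0],"delta_rot":[0,0,-0.07]},{"delta_pos":[0.12,0.11,0],"delta_rot":[0,0,-0.105]},{"delta_pos":[0.16,0.15,0],"delta_rot":[0,0,-0.14]},{"delta_pos":[0.20,0.19,0],"delta_rot":[0,0,-0.175]},{"delta_pos":[0.24,0.23,0],"delta_rot":[0,0,-0.21]},{"delta_pos":[0.28,0.26,0],"delta_rot":[0,0,-0.245]},{"delta_pos":[0.32,0.30,0],"delta_rot":[0,0,-0.28]},{"delta_pos":[0.36,0.34,0],"delta_rot":[0,0,-0.315]},{"delta_pos":[0.40,0.38,0],"delta_rot":[0,0,-0.35]},{"delta_pos":[0.44,0.41,0],"delta_rot":[0,0,-0.385]},{"delta_pos":[0.47,0.44,0.01],"delta_rot":[0,0,-0.406]}]' 88 | grep -E 'pos|wrist'
python3 d.py .5908 .364 .29 94.2
```

```text
position: [0.5678, 0.3197, 0.2909]
wrist_force: [-0.4, -0.2, 0.5]
pos [-0.0352  0.0566  0.0014] rot [0.0011 0.0006 0.0015] t 31.62 [0.5678 0.3197 0.2909] [-0.8   0.5   0.32  1.49 -0.17  1.17  1.2 ] 87.9 0.0 [-0.4 -0.2  0.5]
```

```bash
python3 -m jog '[{"delta_pos":[-0.02,0.03,0],"delta_rot":[0,0,0]},{"delta_pos":[-0.035,0.057,0],"delta_rot":[0,0,0.001]},{"delta_pos":[-0.035,0.057,0],"delta_rot":[0,0,0.001]},{"delta_pos":[-0.035,0.057,0],"delta_rot":[0,0,0.001]},{"delta_pos":[-0.035,0.057,0],"delta_rot":[0,0,0.001]}]' | grep -E 'pos|wrist'
python3 d.py .5908 .364 .161 94.2
python3 - <<'E'
from h import *
c=snap('wrist','w4.png'); o=np.array([.513,.3583]); a=np.radians(4.2)
G=lambda x,y,z:(o[0]+x*np.cos(a)-y*np.sin(a),o[1]+x*np.sin(a)+y*np.cos(a),.095+z)
for n,p in (('grip mid',(.078,.015,.098)),('grip end',(.12,.015,.098)),('hinge',(.02,-.010,.095)),('nozzle',(0,-.084,.085)),('bar tip',(.02+.084*np.cos(.3),-.010-.084*np.sin(.3),.095)),('grip start',(.015,.015,.098))): print(n,np.round(proj(c,G(*p))))
E
```

```text
position: [0.5906, 0.3585, 0.2898]
wrist_force: [0.3, -0.3, -0.9]
pos [-0.0008  0.0074  0.1717] rot [-0.0002 -0.     -0.0024] t 32.03 [0.5906 0.3585 0.2898] [-0.81  0.58  0.32  1.37 -0.19  1.22  1.16] 88.0 0.0 [ 0.3 -0.3 -0.9]
grip mid [298. 216.]
grip end [298. 261.]
hinge [269. 148.]
nozzle [180. 123.]
bar tip [242. 239.]
grip start [299. 141.]
```

View pics/w4.png

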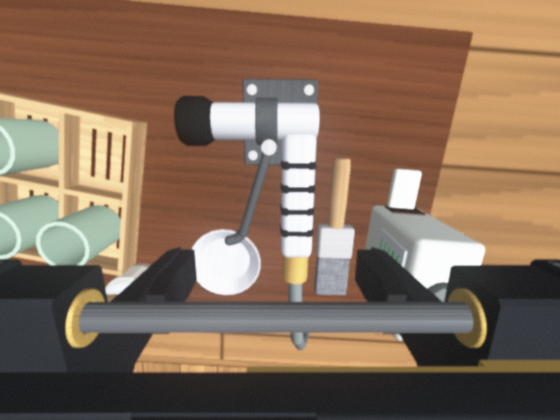

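The wrist view has the grip centred at u=298, the hinge at (269,148) and the trigger tip at (235,240), all matching my projections. I'll check how close the dispenser's top edge, at about (372,212) to (432,268), comes to the gripper.

```bash
python3 - <<'E'
from h import *
c=read_camera('wrist')
for u,v in ((372,210),(425,262),(478,245)): print(ray(c,u,v,.225).round(3),ray(c,u,v,.215).round(3))
E
python3 d.py .5908 .364 .161 94.2
```

```text
[0.572 0.43  0.225] [0.575 0.434 0.215]
[0.612 0.479 0.225] [0.616 0.485 0.215]
[0.595 0.517 0.225] [0.598 0.524 0.215]
pos [-0.0007  0.008   0.1724] rot [-0.0001  0.0001 -0.0027] t 32.13 [0.5907 0.358  0.2903] [-0.81  0.58  0.32  1.37 -0.19  1.22  1.16] 87.9 0.0 [-0.1  0.1  0.3]
```

```bash
python3 -m jog '[{"delta_pos":[-0.001,0.007,0.03],"delta_rot":[0,0,-0.003]},{"delta_pos":[-0.001,0.007,0.06],"delta_rot":[0,0,-0.003]},{"delta_pos":[-0.001,0.007,0.09],"delta_rot":[0,0,-0.003]},{"delta_pos":[-0.001,0.007,0.115],"delta_rot":[0,0,-0.003]},{"delta_pos":[-0.001,0.007,0.135],"delta_rot":[0,0,-0.003]},{"delta_pos":[-0.001,0.007,0.15],"delta_rot":[0,0,-0.003]},{"delta_pos":[-0.001,0.007,0.16],"delta_rot":[0,0,-0.003]},{"delta_pos":[-0.001,0.007,0.163],"delta_rot":[0,0,-0.003]},{"delta_pos":[-0.001,0.007,0.163],"delta_rot":[0,0,-0.003]}]' | grep -E 'pos|wrist'
python3 d.py .5902 .3715 .168 94.2
```

```text
position: [0.591, 0.3645, 0.1678]
wrist_force: [0.2, 0.5, -0.1]
pos [ 0.0003  0.0094 -0.0002] rot [-0.      0.      0.0007] t 32.88 [0.591  0.3645 0.1678] [-0.8   0.7   0.29  1.48 -0.22  1.    1.19] 88.1 0.0 [ 0.2  0.5 -0.1]
```

```bash
python3 -m jog '[{"delta_pos":[0,0.005,0],"delta_rot":[0,0,0]},{"delta_pos":[0,0.009,0],"delta_rot":[0,0,0]},{"delta_pos":[0,0.009,0],"delta_rot":[0,0,0]},{"delta_pos":[0,0.009,0],"delta_rot":[0,0,0]}]' | grep -E 'pos|wrist'
python3 -m jog '[{"delta_pos":[0,0,0],"delta_rot":[0,0,0]},{"delta_pos":[0,0,0],"delta_rot":[0,0,0]},{"delta_pos":[0,0,0],"delta_rot":[0,0,0]},{"delta_pos":[0,0,0],"delta_rot":[0,0,0]},{"delta_pos":[0,0,0],"delta_rot":[0,0,0]},{"delta_pos":[0,0,0],"delta_rot":[0,0,0]}]' 30
```

```text
position: [0.591, 0.3712, 0.1684]
wrist_force: [0.0, -2.1, 1.9]
time: 33.72
position: [0.5938, 0.367, 0.1682]
ee_rot: [[-0.997, -0.073, 0.005], [-0.073, 0.997, -0.005], [-0.005, -0.005, -1.0]]
wrist_force: [7.6, -9.1, -0.3]
opening: 0.57
grasp_force: 4.6
```

```bash
python3 -m jog '[{"delta_pos":[0,0,0],"delta_rot":[0,0,0]},{"delta_pos":[0,0,0],"delta_rot":[0,0,0]},{"delta_pos":[0,0,0],"delta_rot":[0,0,0]},{"delta_pos":[0,0,0],"delta_rot":[0,0,0]}]' 30
python3 d.py .5902 .3715 .168 94.2
```

```text
time: 34.05
position: [0.5937, 0.3703, 0.1682]
ee_rot: [[-0.997, -0.074, 0.006], [-0.074, 0.997, -0.0], [-0.006, -0.001, -1.0]]
wrist_force: [8.7, -2.8, -3.0]
opening: 0.485
grasp_force: 30.0
pos [0.0045 0.0019 0.0002] rot [-0.0002  0.0019  0.0003] t 34.05 [0.5937 0.3703 0.1682] [-0.81  0.71  0.29  1.46 -0.22  1.    1.18] 42.7 29.998771408572793 [ 8.7 -2.8 -3. ]
```

Opening is 42.7 mm at 30 N, so the trigger is at its stop. Holding for over 2 s, then releasing.

```bash
for i in 1; do :; done
python3 -m jog '[{"delta_pos":[0,0,0],"delta_rot":[0,0,0]},{"delta_pos":[0,0,0],"delta_rot":[0,0,0]},{"delta_pos":[0,0,0],"delta_rot":[0,0,0]},{"delta_pos":[0,0,0],"delta_rot":[0,0,0]},{"delta_pos":[0,0,0],"delta_rot":[0,0,0]},{"delta_pos":[0,0,0],"delta_rot":[0,0,0]},{"delta_pos":[0,0,0],"delta_rot":[0,0,0]},{"delta_pos":[0,0,0],"delta_rot":[0,0,0]},{"delta_pos":[0,0,0],"delta_rot":[0,0,0]},{"delta_pos":[0,0,0],"delta_rot":[0,0,0]},{"delta_pos":[0,0,0],"delta_rot":[0,0,0]},{"delta_pos":[0,0,0],"delta_rot":[0,0,0]}]' | grep -E 'time|wrist|open|gras'
python3 -m jog '[{"delta_pos":[0,0,0],"delta_rot":[0,0,0]},{"delta_pos":[0,0,0],"delta_rot":[0,0,0]},{"delta_pos":[0,0,0],"delta_rot":[0,0,0]},{"delta_pos":[0,0,0],"delta_rot":[0,0,0]},{"delta_pos":[0,0,0],"delta_rot":[0,0,0]},{"delta_pos":[0,0,0],"delta_rot":[0,0,0]},{"delta_pos":[0,0,0],"delta_rot":[0,0,0]},{"delta_pos":[0,0,0],"delta_rot":[0,0,0]},{"delta_pos":[0,0,0],"delta_rot":[0,0,0]},{"delta_pos":[0,0,0],"delta_rot":[0,0,0]},{"delta_pos":[0,0,0],"delta_rot":[0,0,0]},{"delta_pos":[0,0,0],"delta_rot":[0,0,0]}]' | grep -E 'time|wrist|open|gras'
python3 -m jog '[{"delta_pos":[0,0,0],"delta_rot":[0,0,0]},{"delta_pos":[0,0,0],"delta_rot":[0,0,0]},{"delta_pos":[0,0,0],"delta_rot":[0,0,0]},{"delta_pos":[0,0,0],"delta_rot":[0,0,0]}]' | grep -E 'time|wrist|open|gras'
python3 -m jog '[{"delta_pos":[0,0,0],"delta_rot":[0,0,0]},{"delta_pos":[0,0,0],"delta_rot":[0,0,0]},{"delta_pos":[0,0,0],"delta_rot":[0,0,0]},{"delta_pos":[0,0,0],"delta_rot":[0,0,0]},{"delta_pos":[0,-0.004,0],"delta_rot":[0,0,0]},{"delta_pos":[0,-0.009,0],"delta_rot":[0,0,0]},{"delta_pos":[0,-0.009,0],"delta_rot":[0,0,0]},{"delta_pos":[0,-0.009,-0.02],"delta_rot":[0,0,0]},{"delta_pos":[0,-0.009,-0.06],"delta_rot":[0,0,0]},{"delta_pos":[0,-0.009,-0.11],"delta_rot":[0,0,0]},{"delta_pos":[0,-0.009,-0.16],"delta_rot":[0,0,0]},{"delta_pos":[0,-0.009,-0.18],"delta_rot":[0,0,0]}]' 88
python3 d.py .40 -.1 .33 94.2
```

```text
time: 35.05
wrist_force: [9.4, -2.1, -4.5]
opening: 0.482
grasp_force: 30.0
time: 36.05
wrist_force: [8.8, -1.7, -3.7]
opening: 0.483
grasp_force: 30.0
time: 36.38
wrist_force: [8.9, -1.1, -3.5]
opening: 0.478
grasp_force: 30.0
time: 37.38
position: [0.5926, 0.3668, 0.3089]
ee_rot: [[-0.997, -0.077, 0.007], [-0.077, 0.997, 0.006], [-0.007, 0.005, -1.0]]
wrist_force: [1.1, 0.3, 0.9]
opening: 0.998
grasp_force: 0.0
pos [ 0.3036 -0.6006 -0.0334] rot [0.0016 0.0023 0.0011] t 37.38 [0.5926 0.3668 0.3089] [-0.82  0.57  0.32  1.34 -0.18  1.25  1.16] 87.9 0.0 [1.1 0.3 0.9]
```

Move clear of the cameras' view and check the whole scene before handing in.

```bash
python3 -m jog '[{"delta_pos":[0.03,0,-0.02],"delta_rot":[0,0,0]},{"delta_pos":[0.08,-0.01,-0.02],"delta_rot":[0,0,0]},{"delta_pos":[0.13,-0.02,-0.02],"delta_rot":[0,0,0]},{"delta_pos":[0.18,-0.02,-0.02],"delta_rot":[0,0,0]},{"delta_pos":[0.23,-0.02,-0.02],"delta_rot":[0,0,0]},{"delta_pos":[0.28,-0.02,-0.02],"delta_rot":[0,0,0]},{"delta_pos":[0.33,-0.02,-0.02],"delta_rot":[0,0,0]},{"delta_pos":[0.36,-0.02,-0.02],"delta_rot":[0,0,0]},{"delta_pos":[0.36,-0.02,-0.02],"delta_rot":[0,0,0]},{"delta_pos":[0.36,-0.02,-0.02],"delta_rot":[0,0,0]}]' | grep -E 'pos|time'
python3 - <<'E'
from h import *
c=snap('top','t4.png'); cv2.imwrite('pics/t4c.png',cv2.resize(c['frame'][130:310,20:460],None,fx=1.8,fy=1.8,interpolation=cv2.INTER_CUBIC))
E
```

```text
time: 38.22
position: [0.322, 0.3304, 0.3184]
```

View pics/t4c.png

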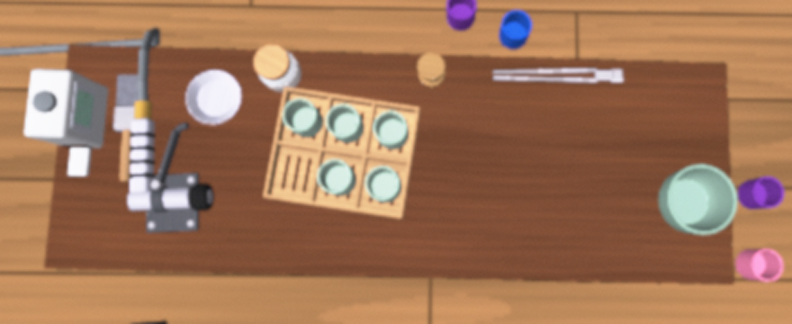

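The final view shows all five pots upright in their own cells at (302,117), (344,122), (391,128), (336,177) and (383,184). The drawer is flush, the trigger has sprung back at (172,150), and the other things are where they were.

```bash
python3 -c "from bench import hand_in; print(hand_in())"
```

```text
the job is handed in; nothing more can be done
None
```

The job is handed in: all five celadon pots stand upright in separate crate cells, the drawer is fully home, and the trigger was then squeezed right in for just over two seconds and sprang back. The grip on the pots was 30 N a finger because the gripper force is fixed, so 60 N in all against the 90 N limit.

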